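# Pack up an overhanging board with spacers and a wedge and hold it

### The arm

A 6-joint arm with a two-finger parallel gripper is mounted at the origin on the work surface. World frame = base frame: x ahead of the robot, y to its left, z up, the work surface at z = 0. Lengths are in m, angles in degrees, forces in N, time in s.
With the tool pointing down it reaches from about 0.25 to 0.725 m from the base axis. Payload 9.7 kg.
Tool frame: the origin (TCP) lies at the very end of the fingers, on their centre line; the grasp point (between the pads) lies 19 mm behind it; z points along the fingers, y is the line along which they close (so a half turn about z gives the same grasp; the last joint's range is limited). The gripper opens to 85 mm and grips with 20 to 120 N. Pads are 22 mm wide; open, the fingers measure 114 mm over their backs; the gripper's body (76 mm by 85 mm) begins 54 mm behind the grasp point. The pads swing forward as they close: fully open they stand 13 mm farther back than shut.
Start: joints at [68.239, 4.979, 10.078, 95.1, 0, 90], TCP at [0.204, 0.511, 0.231] pointing down, gripper open.
Joint ranges: [-179.16, 179.16], [-48.56, 103.87], [-65.8, 70.77], [-126.05, 130.52], [-82.76, 87.17], [-180, 180]. Speed limits (degrees/s): [127.2, 127.2, 147.25, 180, 180, 180].

### API

Orientations are given as [roll, pitch, yaw] about the fixed x, y, z axes, in that order (R = Rz(yaw) Ry(pitch) Rx(roll)).
In Python, from workcell import bot gives the robot as it stands.
- The arm moves only by the tool arm_command, never from a script. Its argument "series" is a list of rows, each a list of 4 numbers: the shift along the tool's x, y, z in m, then the turn about the tool's z in rad. A call has exactly 5 rows; each row is the pose to reach, as a shift and turn from the pose commanded when the call began, along the tool's axes at that moment; what a row does not reach only later rows make up. A row lasts 1/10 s, in which the tool goes at most 50 mm and 8.59 degrees, less where a joint would pass 70% of its speed; a pose out of reach is approached as far as the arm can. A call with a gripper value outside its range is refused whole. "hand" is the finger opening in m, from 0 to 0.0854, set as the call begins (left out, the last holds). The fingers move at their own pace and stop on an object; "grip_force" is the grip in N (left out, the last holds). Time passes only in rows, so rows that repeat a pose let the fingers close, or fill a call up. It gives the time, the measured TCP pose, the force, the opening and the grip force at its end, in the units of the state.
- bot.get_obs(): the state, without advancing time (a new reading comes with each control period).
- bot.camera(name): name is "side" or "top"; returns a dict with "color" (400x640x3 uint8, blue, green, red), "camera_matrix" (3x3 intrinsics, pixels), "dist_coeffs" ([k1, k2, p1, p2, k3] as OpenCV has them; the pictures are not rectified), "xyz" and "orientation" of the camera in the world. Camera axes: x right, y up, looking along -z (the intrinsics and any distortion apply to the point x, -y, -z); pixel columns grow to the right and rows downward; lengths in m; the calibration is good to about 2 mm. A picture is of the moment at which its call begins. There is no depth.
- bot.job_done(): hands the job in; it is judged then, once.
Trained networks look in the newest picture that a camera, given by its name, has taken for a name from the list of things; names that differ only in an ending like _2 or _b are one class to them, and where a whole thing is asked for, a point or a joint stands for the part that bears it (a point fixed in the world has none). Each returns a list of dicts, best first, with "confidence" (0 to 1); they miss things now and then, are a little off and sometimes report something else, mostly with a low value. They report only what shows in the picture. A call takes as long as a camera call. They do not tell look-alikes from the thing itself.
- bot.find_in(camera, target): "location" ([column, row] in pixels, amid what is visible of it).
- bot.mark_of(camera, target): "location" ([column, row] in pixels: a listed point, or the origin of a listed thing).
The state is a dict: "time": time; "q": joint angles; "qd": joint speeds; "joint_efforts": joint torques, N m; "ee_pos": TCP position; "tcp_rot": TCP orientation; "wrist_force": force on the tool from outside, world axes, zero at the start; "torque": the same for the moment, N m; "opening": finger opening in m; "grasp_force": force on a finger pad.
Only numpy, scipy, OpenCV 4.12 (cv2) and the standard library are available. Lean on these libraries where they do the work, as an engineer would, in place of code of your own. Each camera call takes 0.05 s, during which the arm holds its last target. There are 200 camera calls.

### The job

The dark board clamped in the bench post springs at its free end and must be packed up from the bench before it is drilled. Lay blue plastic spacers flat on one another under its free end, lined up with the board and pushed in to about the post's foot, until the gap left is one that the orange wedge can fill; then push the wedge, thin end first and flat on top of the spacers, into that gap until you feel it take up the board and lift the end about 3 mm, without prying it up hard. Let go of the spacers, but the program finishes while holding: still gripping the wedge pressed in there; leave the other things on the bench alone.

Things in the scene. Friction and masses are not known exactly. Their poses are not given: they have to be found in the camera images.
- post: fixed steel post clamping the dark board. Origin: middle of the underside of the board's free edge as at the start, so z (21 to 41 mm, varies) is the gap from bench to board. x points from the free edge along the board to the post, y across it, z up. The post's foot, 80 mm wide, has its flat front face at x = +100 mm, down to the bench: end stop for the packing
- board_edge (a point): the dark board is 52 mm wide, 18 mm thick and overhangs 100 mm in front of the post's foot, free end towards the robot. This point: middle of the lower edge of its free end; it rises as the board is sprung up about a hinge 200 mm behind it: 1.4 N to start lifting, then about 0.8 N per mm
- spacer0: blue plastic spacer, a flat slip 160 (x) x 36 (y) x 12 mm thick (z), 50 g, both ends alike; the three are alike. Origin at the centre of its underside. Pushed against the post's foot it sticks out 60 mm in front of the board
- spacer1: blue plastic spacer, a flat slip 160 (x) x 36 (y) x 12 mm thick (z), 50 g, both ends alike; the three are alike. Origin at the centre of its underside. Pushed against the post's foot it sticks out 60 mm in front of the board
- spacer2: blue plastic spacer, a flat slip 160 (x) x 36 (y) x 12 mm thick (z), 50 g, both ends alike; the three are alike. Origin at the centre of its underside. Pushed against the post's foot it sticks out 60 mm in front of the board
- wedge: orange wedge, 150 (x) x 36 (y) mm, 70 g; origin at the centre of its flat underside, x to the thin end. From the thin end (x = +75, 5 mm thick) the top slopes up over 100 mm to 19 mm thick at x = -25; from there to x = -75 is a level heel 19 mm thick to hold it by. d mm from the thin end it is 5 + 0.14 d mm thick
- wedge_tip (a point): middle of the lower edge of the wedge's thin end
- glue: white glue bottle, 56 mm across, 150 mm tall; a bystander, to be left where it is; origin at the centre of its underside
- finish: amber jar with a steel cap, 64 mm across, 85 mm tall; a bystander, to be left where it is; origin at the centre of its underside
- case: flat red drill case, 80 x 120 x 35 mm; a bystander, to be left where it is; origin at the centre of its underside
- log: short dark log section, about 90 mm across, 100 mm tall; a bystander, to be left where it is; origin at the centre of its underside
- bowl: small turned wooden bowl, 120 mm across, 45 mm tall; a bystander, to be left where it is; origin at the centre of its underside
- blank: dark square pen blank lying flat, 130 x 20 x 20 mm; a bystander, to be left where it is; origin at the centre of its underside
- mallet: mallet with a wooden handle lying down, 260 mm long; its origin is near the middle of its length; a bystander, to be left where it is
Not all that is in view belongs to the job. Leave any grey or red look-alike of the spacer1 alone.

How it is judged (in metres and radians):
On the way, in this order (a step that is already met when the one before it is completed fails the run):
1. a spacer lies flat under the board, lined up and let go, while the board is not yet lifted (((x of spacer0 in the frame of post between -0.02 and 0.03 m and y of spacer0 in the frame of post between -0.015 and 0.015 m and angle between the x axis of spacer0 and the x axis of post, either way round below 0.15 rad and angle between spacer0's own z axis and vertical below 0.06 rad and contact force between the fingers and spacer0 below 0.2 N) or (x of spacer1 in the frame of post between -0.02 and 0.03 m and y of spacer1 in the frame of post between -0.015 and 0.015 m and angle between the x axis of spacer1 and the x axis of post, either way round below 0.15 rad and angle between spacer1's own z axis and vertical below 0.06 rad and contact force between the fingers and spacer1 below 0.2 N) or (x of spacer2 in the frame of post between -0.02 and 0.03 m and y of spacer2 in the frame of post between -0.015 and 0.015 m and angle between the x axis of spacer2 and the x axis of post, either way round below 0.15 rad and angle between spacer2's own z axis and vertical below 0.06 rad and contact force between the fingers and spacer2 below 0.2 N)) and z of board_edge in the frame of post below 0.0006 m), for 0.2 s.
2. the wedge, held in the fingers and bearing on a spacer, takes up the board (z of board_edge in the frame of post above 0.001 m and contact force between wedge and board above 1 N and (contact force between wedge and spacer0 above 0.7 N or contact force between wedge and spacer1 above 0.7 N or contact force between wedge and spacer2 above 0.7 N) and contact force between the fingers and wedge above 2 N), for 0.1 s.
At the end, for the whole second after the job is handed in: Board end lifted 1-7 mm, bearing >1.2 N on the wedge: gripped, at rest, level (0.08 rad), aligned (0.15 rad, 20 mm), tip >12 mm in, >1 N on a spacer. One or more spacers under the board; each within 110 mm of its edge lies flat, aligned (0.15 rad, 15 mm), >60 mm in, let go (z of board_edge in the frame of post between 0.001 and 0.007 m and contact force between wedge and board above 1.2 N and (contact force between wedge and spacer0 above 1 N or contact force between wedge and spacer1 above 1 N or contact force between wedge and spacer2 above 1 N) and contact force between the fingers and wedge above 2 N and x of wedge_tip in the frame of post above 0.012 m and y of wedge_tip in the frame of post between -0.02 and 0.02 m and angle between the x axis of wedge and the x axis of post, either way round below 0.15 rad and angle between wedge's own z axis and vertical below 0.08 rad and linear speed of wedge below 0.01 m/s and ((x of spacer0 in the frame of post between -0.02 and 0.03 m and y of spacer0 in the frame of post between -0.015 and 0.015 m and angle between the x axis of spacer0 and the x axis of post, either way round below 0.15 rad and angle between spacer0's own z axis and vertical below 0.06 rad and contact force between the fingers and spacer0 below 0.2 N) or (x of spacer1 in the frame of post between -0.02 and 0.03 m and y of spacer1 in the frame of post between -0.015 and 0.015 m and angle between the x axis of spacer1 and the x axis of post, either way round below 0.15 rad and angle between spacer1's own z axis and vertical below 0.06 rad and contact force between the fingers and spacer1 below 0.2 N) or (x of spacer2 in the frame of post between -0.02 and 0.03 m and y of spacer2 in the frame of post between -0.015 and 0.015 m and angle between the x axis of spacer2 and the x axis of post, either way round below 0.15 rad and angle between spacer2's own z axis and vertical below 0.06 rad and contact force between the fingers and spacer2 below 0.2 N)) and ((x of spacer0 in the frame of post between -0.02 and 0.03 m and y of spacer0 in the frame of post between -0.015 and 0.015 m and angle between the x axis of spacer0 and the x axis of post, either way round below 0.15 rad and angle between spacer0's own z axis and vertical below 0.06 rad and contact force between the fingers and spacer0 below 0.2 N) or horizontal distance between spacer0 and post above 0.11 m) and ((x of spacer1 in the frame of post between -0.02 and 0.03 m and y of spacer1 in the frame of post between -0.015 and 0.015 m and angle between the x axis of spacer1 and the x axis of post, either way round below 0.15 rad and angle between spacer1's own z axis and vertical below 0.06 rad and contact force between the fingers and spacer1 below 0.2 N) or horizontal distance between spacer1 and post above 0.11 m) and ((x of spacer2 in the frame of post between -0.02 and 0.03 m and y of spacer2 in the frame of post between -0.015 and 0.015 m and angle between the x axis of spacer2 and the x axis of post, either way round below 0.15 rad and angle between spacer2's own z axis and vertical below 0.06 rad and contact force between the fingers and spacer2 below 0.2 N) or horizontal distance between spacer2 and post above 0.11 m)); the arm keeps its last pose, push and grip.
It fails at once if the board is pried up more than 10 mm (z of board_edge in the frame of post above 0.01 m).
It fails at once if a bystander is moved more than 30 mm (distance of any of glue, finish, case, log, bowl, blank, mallet from where it was at the start of the episode above 0.03 m).
It also fails if it takes over 72 s, if anything falls off the work surface, if the arm or the gripper's body presses on something with over 40 N, if the wrist force passes 120 N, or if a joint passes its speed limit or range.

## Working session

There is one attempt and no reset: what is moved stays moved. The work goes in short steps, Python scripts to look and compute and a tool call to move; the robot and the scene stay as the last step left them, time stands still between calls to the robot, and variables do not carry over. Pictures are saved under pics/ and viewed, at most 10 in all, crops included, and the job is handed in when it is done.

Besides the shell and the picture viewer there is one more tool, called after "Emit:" by a JSON object that holds its "api" and its "payload". arm_command: Moves the arm, as the interface text tells. Its arguments: {"type":"object","properties":{"series":{"type":"array"},"hand":{"type":"number"},"grip_force":{"type":"number"}},"required":["series"]}

```bash
mkdir -p pics; ls; cat > h.py <<'E'
import numpy as np, cv2
from scipy.spatial.transform import Rotation as R
from workcell import bot
def rot(c):
    o=np.array(c["orientation"],float)
    return o if o.shape==(3,3) else R.from_euler('xyz',o,degrees=True).as_matrix()
def ray(c,px):
    u=cv2.undistortPoints(np.array([[px]],float),np.array(c["camera_matrix"]),np.array(c["dist_coeffs"]))[0,0]
    return np.array(c["xyz"]),rot(c)@np.array([u[0],-u[1],-1])
def at_z(c,px,z):
    o,d=ray(c,px); return o+d*(z-o[2])/d[2]
def proj(c,P):
    p=(np.atleast_2d(P)-np.array(c["xyz"]))@rot(c); p=p*[1,-1,-1]
    return cv2.projectPoints(p,np.zeros(3),np.zeros(3),np.array(c["camera_matrix"]),np.array(c["dist_coeffs"]))[0][:,0]
def tri(c1,p1,c2,p2):
    o1,d1=ray(c1,p1);o2,d2=ray(c2,p2)
    s=np.linalg.lstsq(np.c_[d1,-d2],o2-o1,rcond=None)[0]
    a=o1+s[0]*d1;b=o2+s[1]*d2
    return (a+b)/2,np.linalg.norm(a-b)
E
python3 - <<'E'
from h import *
C={}
for n in ("side","top"):
    c=bot.camera(n);C[n]=c
    cv2.imwrite(f"pics/{n}0.png",c["color"]); print(n,np.round(c["xyz"],3),np.round(c["orientation"],2),np.round(c["camera_matrix"],0).tolist(),np.round(c["dist_coeffs"],3))
    for t in ["post","board_edge","spacer0","wedge","wedge_tip","glue","finish","case","log","bowl","blank","mallet"]:
        print(t,[(np.round(d["location"],1).tolist(),round(d["confidence"],2)) for d in bot.mark_of(n,t)])
        if t in("post","spacer0","wedge"):print('  find',[(np.round(d["location"],1).tolist(),round(d["confidence"],2)) for d in bot.find_in(n,t)])
print(bot.get_obs())
E
```

```text
pics
side [ 0.474 -0.878  1.099] [39.59 -0.28 -2.84] [[361.0, 0.0, 317.0], [0.0, 361.0, 198.0], [0.0, 0.0, 1.0]] [0.015 0.    0.    0.    0.   ]
post [([335.5, 196.6], 0.76), ([356.2, 165.4], 0.62), ([316.0, 146.3], 0.53)]
  find [([376.1, 189.5], 0.87)]
board_edge []
spacer0 [([251.5, 249.8], 0.87), ([318.0, 141.6], 0.83), ([321.5, 286.2], 0.82), ([307.0, 162.2], 0.7), ([272.5, 151.9], 0.51)]
  find [([251.7, 252.4], 0.98), ([266.8, 185.7], 0.84), ([316.9, 289.0], 0.79), ([309.7, 159.6], 0.75), ([315.0, 142.4], 0.75), ([266.8, 154.0], 0.6)]
wedge [([314.4, 251.4], 0.79), ([336.6, 196.0], 0.45)]
  find [([315.8, 249.1], 0.67)]
wedge_tip [([335.1, 247.9], 0.79), ([318.5, 251.6], 0.15)]
glue [([359.6, 163.6], 0.64), ([331.8, 194.9], 0.28)]
finish [([381.6, 257.0], 0.79)]
case [([349.8, 134.8], 0.65)]
log [([377.5, 292.3], 0.72)]
bowl [([292.1, 115.6], 0.65)]
blank [([318.0, 250.4], 0.7), ([326.9, 122.5], 0.6), ([335.4, 248.7], 0.34)]
mallet [([310.3, 351.4], 0.9), ([293.1, 116.4], 0.17)]
top [ 0.342 -0.016  1.336] [  7.58   0.   -88.3 ] [[425.0, 0.0, 315.0], [0.0, 425.0, 195.0], [0.0, 
[... 866 characters left out ...]
1)]
mallet [([479.4, 216.5], 0.73)]
{'time': 1.6, 'q': array([6.82375837e+01, 4.97820780e+00, 1.00798280e+01, 9.50982598e+01,
       3.34779112e-03, 8.99978599e+01]), 'qd': array([ 0.01183334,  0.09149315,  0.09365765, -0.0130787 , -0.01650035,
       -0.06590938]), 'joint_efforts': array([ 3.89526058e-04, -5.20092523e+01,  4.64858580e+01,  1.50048694e-03,
       -3.92444520e-05,  1.74560518e-05]), 'ee_pos': array([0.20390732, 0.51082102, 0.23130526]), 'tcp_rot': array([ 1.79996639e+02, -3.34766559e-03,  1.58239724e+02]), 'wrist_force': array([-0.3126495 , -0.41830472,  0.89784724]), 'torque': array([ 0.04511363, -0.00799553,  0.05683654]), 'grasp_force': 0.0, 'opening': 0.08512502540184425}
```

```bash
python3 - <<'E'
import cv2
a=cv2.imread("pics/top0.png")[90:300,120:500]; b=cv2.imread("pics/side0.png")[100:380,200:440]
cv2.imwrite("pics/t1.png",cv2.resize(a,None,fx=2.1,fy=2.1,interpolation=3)); cv2.imwrite("pics/s1.png",cv2.resize(b,None,fx=2.1,fy=2.1,interpolation=3))
E
```

```text
(no output)
```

View pics/t1.png

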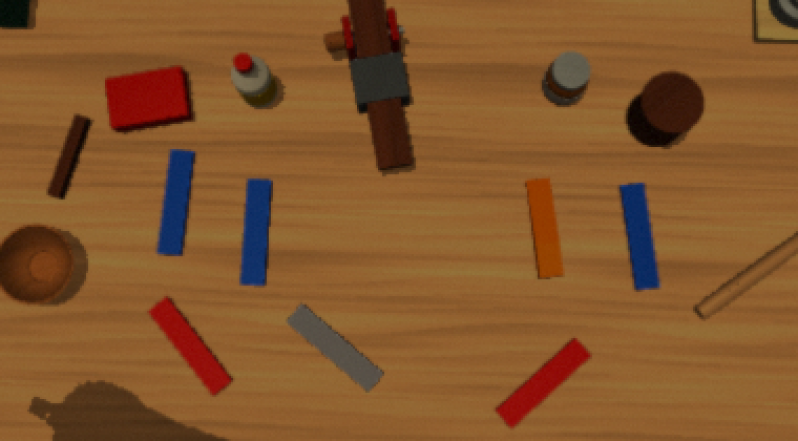

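View pics/s1.png

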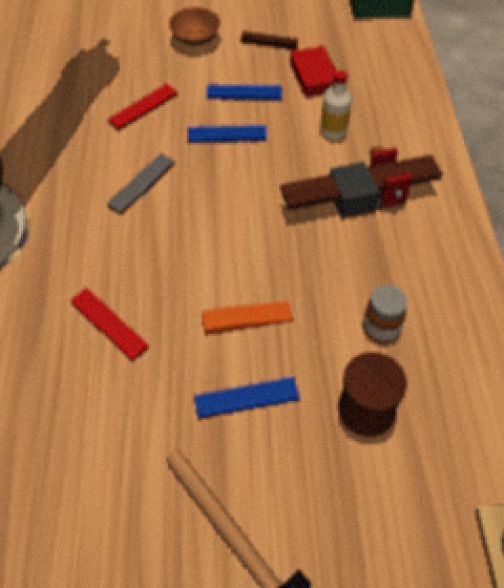

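```bash
cat > seg.py <<'E'
from h import *
def blobs(c,lo,hi,z,minA=120):
    hsv=cv2.cvtColor(c["color"],cv2.COLOR_BGR2HSV); m=cv2.inRange(hsv,lo,hi)
    out=[]
    for k in cv2.findContours(m,cv2.RETR_EXTERNAL,cv2.CHAIN_APPROX_NONE)[0]:
        if cv2.contourArea(k)<minA: continue
        P=np.array([at_z(c,p,z)[:2] for p in k[:,0].astype(float)])
        (cx,cy),(w,h),a=cv2.minAreaRect((P*1000).astype(np.float32))
        if w<h: w,h,a=h,w,a-90
        out.append((round(cx),round(cy),round(w),round(h),round((a+90)%180-90,1)))
    return out
BLUE=((105,120,50),(128,255,255)); ORG=((6,200,130),(16,255,255))
E
python3 - <<'E'
from seg import *
c=bot.camera("top"); s=bot.camera("side")
for n,k in(("top",c),("side",s)):
    print(n,"blue",blobs(k,*BLUE,0.012)); print("org",blobs(k,*ORG,0.014))
# look up wedge colour, board crops
for p in [(379,198),(300,165),(310,168),(302,140)]: print(p,cv2.cvtColor(c["color"],cv2.COLOR_BGR2HSV)[p[1],p[0]])
a=cv2.resize(c["color"][85:185,270:340],None,fx=6,fy=6,interpolation=2); b=cv2.resize(s["color"][165:215,325:415],None,fx=6,fy=6,interpolation=2)
W=np.zeros((600,420+0,3),np.uint8); 
cv2.imwrite("pics/bt.png",a); cv2.imwrite("pics/bs.png",cv2.convertScaleAbs(b,alpha=1.8))
E
```

```text
top blue [(508, -352, 157, 34, 8.6), (496, 222, 156, 34, -0.9), (539, 344, 157, 35, -3.8)]
org [(517, -211, 149, 37, 9.5)]
side blue [(507, -361, 155, 34, 8.5), (495, 214, 149, 36, -2.6), (537, 335, 152, 33, -2.5)]
org [(515, -216, 145, 39, 5.2)]
(379, 198) [ 12 255 146]
(300, 165) [  9 206  63]
(310, 168) [ 11 230  41]
(302, 140) [  9 198  63]
```

View pics/bt.png

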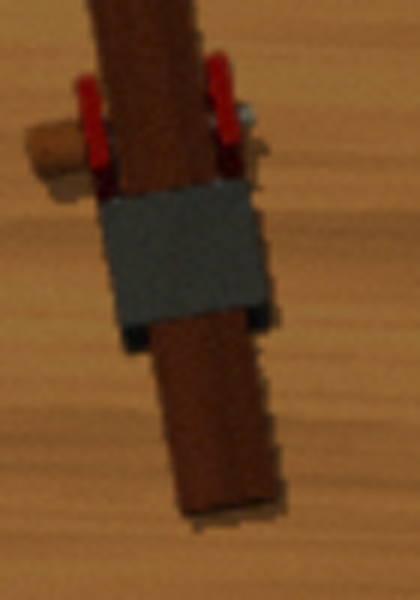

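View pics/bs.png

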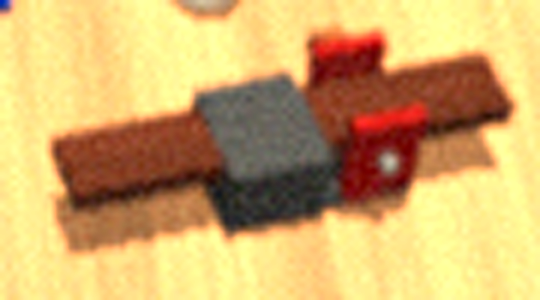

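```bash
python3 - <<'E'
from h import *
c=bot.camera("top"); s=bot.camera("side")
for a,b in (((300.2,169.9),(333.6,188.7)),((315.8,167.1),(337.1,196.6))):
    print(tri(c,a,s,b))
for z in (.039,.049,.059):
    L,Rr,l2,r2=[at_z(c,p,z)[:2] for p in ((300.2,169.9),(315.8,167.1),(294.5,137.2),(310.3,135.5))]
    m=(L+Rr)/2; m2=(l2+r2)/2
    print(z,np.round(m,4),"width",np.linalg.norm(L-Rr),"edge yaw",np.degrees(np.arctan2(*(L-Rr)[::-1]))-90,"axis yaw",np.degrees(np.arctan2(*(m2-m)[::-1])),"len",np.linalg.norm(m2-m))
    L,Rr=[at_z(s,p,z)[:2] for p in ((333.6,188.7),(337.1,196.6))]
    print('   side mid',(L+Rr)/2,"w",np.linalg.norm(L-Rr))
E
```

```text
(array([0.5919601 , 0.03889121, 0.0417459 ]), np.float64(0.0013011979923226874))
(array([ 0.60070621, -0.00917542,  0.05085503]), np.float64(0.0006653099450464776))
0.039 [0.5983 0.015 ] width 0.0492432772567377 edge yaw 12.05089823949622 axis yaw 11.551120582708666 len 0.10434372273578717
   side mid [0.5967063 0.0208302] w 0.04179659402611661
0.049 [0.5963 0.0148] width 0.04886349449057732 edge yaw 12.050898239496291 axis yaw 11.551120582708672 len 0.10353898450836439
   side mid [0.59555294 0.01235273] w 0.041402376097390885
0.059 [0.5943 0.0145] width 0.04848371172441693 edge yaw 12.050898239496377 axis yaw 11.551120582708664 len 0.10273424628094176
   side mid [0.59439958 0.00387525] w 0.04100815816866519
```

```bash
cat >> h.py <<'E'
def plan(x,y,z,yaw):
    o=bot.get_obs(); Rm=R.from_euler('xyz',o["tcp_rot"],degrees=True).as_matrix()
    d=Rm.T@(np.array([x,y,z])-o["ee_pos"]); t=-((yaw-o["tcp_rot"][2]+90)%180-90)
    print("shift",np.round(d,4),"turn rad",round(np.radians(t),4),"| t",round(o["time"],2),"pos",np.round(o["ee_pos"],4),"yaw",round(o["tcp_rot"][2],2),"F",np.round(o["wrist_force"],1),"open",round(o["opening"],4),"g",round(o["grasp_force"],1))
E
python3 - <<'E'
from h import *
plan(.606,.0165,.07,180)
c=bot.camera("top")
for z in (.024,.028,.032): print(at_z(c,(307.2,171.9),z))
E
```

```text
shift [-0.5567 -0.31    0.1613] turn rad -0.3798 | t 1.8 pos [0.2039 0.5108 0.2312] yaw 158.24 F [0.3 0.  0.3] open 0.0852 g 0.0
[0.59031911 0.01752574 0.024     ]
[0.58956259 0.01742403 0.028     ]
[0.58880607 0.01732232 0.032     ]
```

Emit:
{"api": "arm_command", "payload": {"series": [[-0.043,-0.024,0,-0.14],[-0.086,-0.048,0,-0.28],[-0.13,-0.072,0,-0.38],[-0.173,-0.096,0,-0.38],[-0.217,-0.12,0,-0.38]], "hand": 0.0, "grip_force": 40}}

```text
time: 2.35
ee_pos: [0.3608, 0.3185, 0.2315]
tcp_rot: [180.0, 0.0, -179.9]
wrist_force: [0.9, 0.3, 0.6]
opening: 0.0118
grasp_force: 0.0
```

```bash
python3 -c "
from h import *
plan(.606,.0165,.07,180)"
```

```text
shift [-0.2449 -0.3023  0.1615] turn rad 0.0009 | t 2.35 pos [0.3608 0.3185 0.2315] yaw -179.95 F [0.9 0.3 0.6] open 0.0118 g 0.0
```

Emit:
{"api": "arm_command", "payload": {"series": [[-0.031,-0.038,0,0],[-0.062,-0.076,0,0],[-0.093,-0.114,0,0],[-0.124,-0.152,0,0],[-0.155,-0.19,0,0]]}}

```text
time: 2.85
ee_pos: [0.516, 0.1283, 0.2315]
tcp_rot: [180.0, 0.0, -180.0]
wrist_force: [0.6, 1.6, -0.9]
opening: 0.0001
grasp_force: 0.0
```

Emit:
{"api": "arm_command", "payload": {"series": [[-0.03,-0.037,0.01,0],[-0.06,-0.075,0.05,0],[-0.09,-0.112,0.1,0],[-0.09,-0.112,0.14,0],[-0.09,-0.112,0.163,0]]}}

```text
time: 3.35
ee_pos: [0.6054, 0.0163, 0.0655]
tcp_rot: [-180.0, -0.1, 179.9]
wrist_force: [-1.0, 0.1, -1.0]
opening: -0.0001
grasp_force: 0.0
```

```bash
python3 -c "
from h import *
plan(.606,.0165,.056,180)"
```

```text
shift [-0.0006  0.0002  0.0095] turn rad -0.002 | t 3.35 pos [0.6054 0.0163 0.0655] yaw 179.89 F [-1.   0.1 -1. ] open -0.0001 g 0.0
```

Emit:
{"api": "arm_command", "payload": {"series": [[0,0,0.006,0],[0,0,0.012,0],[0,0,0.015,0],[0,0,0.0155,0],[0,0,0.016,0]]}}

```text
time: 3.85
ee_pos: [0.6058, 0.0186, 0.0542]
tcp_rot: [180.0, 0.2, -180.0]
wrist_force: [0.3, 0.2, 0.5]
opening: 0.0
grasp_force: 0.0
```

Emit:
{"api": "arm_command", "payload": {"series": [[0,0,0.0005,0],[0,0,0.001,0],[0,0,0.0015,0],[0,0,0.002,0],[0,0,0.0025,0]]}}

```text
time: 4.35
ee_pos: [0.6056, 0.0185, 0.0518]
tcp_rot: [180.0, 0.1, -180.0]
wrist_force: [-3.4, 1.6, 13.0]
opening: -0.0
grasp_force: 6.2
```

Emit:
{"api": "arm_command", "payload": {"series": [[0,0,-0.045,0],[0.02,0.02,-0.07,0],[0.05,0.058,-0.07,0],[0.08,0.096,-0.07,0.016],[0.11,0.134,-0.07,0.016]], "hand": 0.065}}

```text
time: 4.85
ee_pos: [0.4939, 0.1531, 0.1202]
tcp_rot: [180.0, 0.0, 179.0]
wrist_force: [0.5, 0.1, -0.2]
opening: 0.065
grasp_force: 0.0
```

Emit:
{"api": "arm_command", "payload": {"series": [[0.02,0.035,0.02,0],[0.04,0.07,0.05,0],[0.04,0.07,0.08,0],[0.04,0.07,0.095,0],[0.04,0.07,0.105,0]]}}

```text
time: 5.35
ee_pos: [0.4558, 0.2224, 0.0139]
tcp_rot: [-180.0, -0.1, 179.1]
wrist_force: [0.1, 0.4, 0.7]
opening: 0.065
grasp_force: 0.0
```

```bash
python3 -c "
from h import *
plan(.456,.2225,.004,179.1)
c=bot.camera('top'); cv2.imwrite('pics/g1.png',cv2.resize(c['color'][140:290,190:340],None,fx=4,fy=4,interpolation=2))"
```

```text
shift [-0.0002  0.0001  0.0099] turn rad -0.0001 | t 5.35 pos [0.4558 0.2224 0.0139] yaw 179.09 F [0.1 0.4 0.7] open 0.065 g 0.0
```

View pics/g1.png

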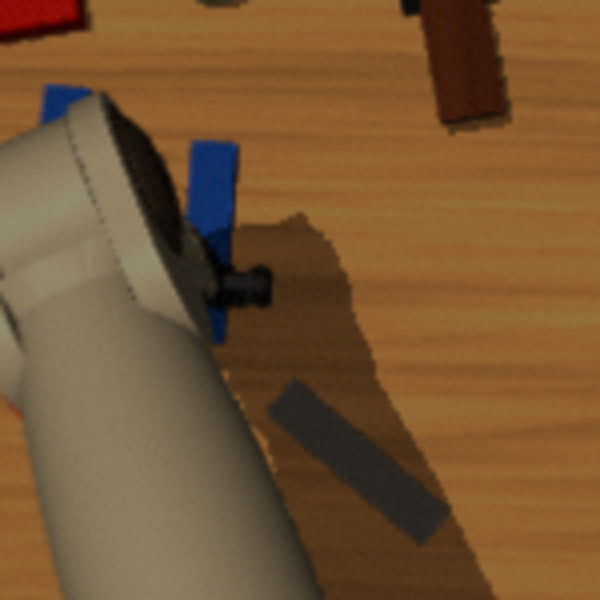

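Emit:
{"api": "arm_command", "payload": {"series": [[0,0,0.004,0],[0,0,0.008,0],[0,0,0.0115,0],[0,0,0.0115,0],[0,0,0.0115,0]]}}

```text
time: 5.9
ee_pos: [0.4563, 0.2227, 0.0035]
tcp_rot: [180.0, 0.0, 179.1]
wrist_force: [0.9, -0.3, 0.6]
opening: 0.0651
grasp_force: 0.0
```

Emit:
{"api": "arm_command", "payload": {"series": [[0,0,0,0],[0,0,0,0],[0,0,0,0],[0,0,0,0],[0,0,0,0]], "hand": 0.02, "grip_force": 40}}

```text
time: 6.4
ee_pos: [0.4564, 0.223, 0.0038]
tcp_rot: [180.0, 0.0, 179.1]
wrist_force: [-0.8, -0.8, 5.5]
opening: 0.0348
grasp_force: 40.3
```

Emit:
{"api": "arm_command", "payload": {"series": [[0,0,-0.03,0],[-0.001,-0.02,-0.055,-0.05],[-0.003,-0.065,-0.055,-0.14],[-0.005,-0.11,-0.055,-0.22],[-0.008,-0.155,-0.055,-0.22]]}}

```text
time: 6.9
ee_pos: [0.4612, 0.0663, 0.0582]
tcp_rot: [-180.0, -0.0, -168.1]
wrist_force: [1.2, 0.0, 0.5]
opening: 0.0349
grasp_force: 40.1
```

```bash
python3 -c "
from h import *
plan(.4633,-.0119,.012,191.7)"
```

```text
shift [ 0.0141 -0.077   0.0462] turn rad 0.0039 | t 6.9 pos [0.4612 0.0663 0.0582] yaw -168.07 F [1.2 0.  0.5] open 0.0349 g 40.1
```

Emit:
{"api": "arm_command", "payload": {"series": [[0.006,-0.035,0.01,0.004],[0.014,-0.077,0.02,0.004],[0.014,-0.077,0.035,0.004],[0.014,-0.077,0.046,0.004],[0.014,-0.077,0.048,0.004]]}}

```text
time: 7.4
ee_pos: [0.4625, -0.0103, 0.0087]
tcp_rot: [180.0, -0.1, -168.5]
wrist_force: [0.3, -0.7, 0.3]
opening: 0.0347
grasp_force: 40.1
```

```bash
python3 -c "
from seg import *
plan(.4633,-.0119,.006,191.7)
for n in ('top','side'):
  c=bot.camera(n); cv2.imwrite('pics/p1%s.png'%n,c['color']); print(n,blobs(c,*BLUE,0.02,40))
a=cv2.imread('pics/p1top.png')[90:290,240:400];b=cv2.imread('pics/p1side.png')[130:330,240:400]
cv2.imwrite('pics/p1.png',cv2.resize(np.hstack([a,b]),None,fx=2.5,fy=2.5,interpolation=2))"
```

```text
shift [-0.0005 -0.0017  0.0027] turn rad -0.0039 | t 7.4 pos [ 0.4625 -0.0103  0.0087] yaw -168.52 F [ 0.3 -0.7  0.3] open 0.0347 g 40.1
top [(507, -351, 156, 34, 8.8), (538, 342, 156, 35, -3.8)]
side [(507, -365, 154, 34, 8.8), (441, -23, 35, 29, -79.3), (529, -7, 102, 37, 11.0), (570, 324, 84, 33, -2.5)]
```

View pics/p1.png

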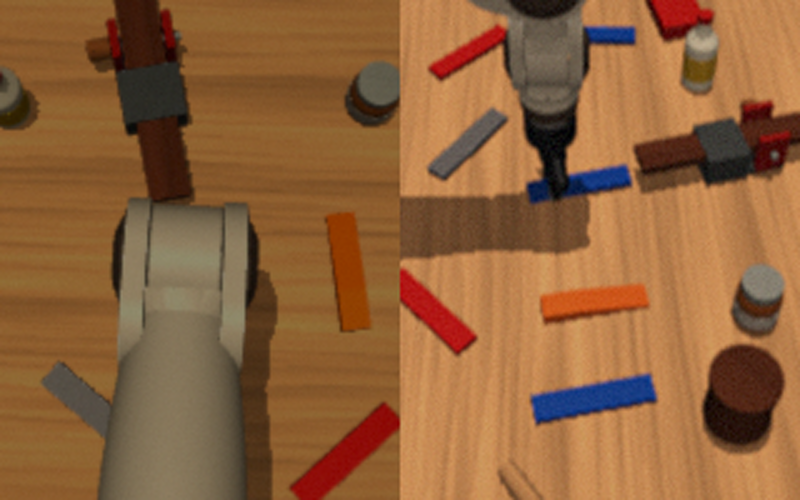

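Emit:
{"api": "arm_command", "payload": {"series": [[-0.02,-0.001,0.003,0],[-0.045,-0.001,0.003,0],[-0.07,-0.001,0.003,0],[-0.09,-0.001,0.003,0],[-0.107,-0.001,0.003,0]]}}

```text
time: 8.0
ee_pos: [0.5701, 0.0111, 0.0079]
tcp_rot: [-180.0, 0.1, -168.4]
wrist_force: [-1.1, -0.4, -0.6]
opening: 0.0348
grasp_force: 40.1
```

Emit:
{"api": "arm_command", "payload": {"series": [[0,0,0.001,0],[0,0,0.002,0],[0,0,0.002,0],[0,0,0.002,0],[0,0,0.002,0]]}}

```text
time: 8.5
ee_pos: [0.5683, 0.0097, 0.0056]
tcp_rot: [-180.0, 0.0, -168.5]
wrist_force: [0.1, -0.5, -0.5]
opening: 0.035
grasp_force: 40.1
```

Emit:
{"api": "arm_command", "payload": {"series": [[0,0,0,0],[0,0,0,0],[0,0,0,0],[0,0,0,0],[0,0,0,0]], "hand": 0.06}}

```text
time: 9.0
ee_pos: [0.5686, 0.0097, 0.0053]
tcp_rot: [-180.0, -0.0, -168.5]
wrist_force: [-0.0, 0.1, -0.1]
opening: 0.0601
grasp_force: 0.0
```

Emit:
{"api": "arm_command", "payload": {"series": [[0,0,-0.03,0],[0.01,0,-0.075,0],[0.02,-0.045,-0.095,0.02],[0.03,-0.09,-0.095,0.05],[0.04,-0.135,-0.095,0.05]]}}

```text
time: 9.5
ee_pos: [0.5567, -0.1319, 0.1016]
tcp_rot: [-179.9, 0.1, -171.4]
wrist_force: [1.2, -0.1, 0.0]
opening: 0.06
grasp_force: 0.0
```

```bash
python3 -c "
from h import *
plan(.4685,-.359,.004,188.7)"
```

```text
shift [ 0.1214 -0.2112  0.0975] turn rad -0.0015 | t 9.5 pos [ 0.5567 -0.1319  0.1016] yaw -171.38 F [ 1.2 -0.1  0. ] open 0.06 g 0.0
```

Emit:
{"api": "arm_command", "payload": {"series": [[0.024,-0.042,0,0],[0.048,-0.084,0,0],[0.072,-0.126,0,0],[0.096,-0.168,0,0],[0.1215,-0.211,0.02,0]]}}

```text
time: 10.0
ee_pos: [0.4691, -0.3568, 0.084]
tcp_rot: [-179.8, 0.2, -171.4]
wrist_force: [1.5, -0.6, -0.4]
opening: 0.06
grasp_force: 0.0
```

Emit:
{"api": "arm_command", "payload": {"series": [[0,0,0.03,0],[0,0,0.06,0],[0,0,0.07,0],[0,0,0.07,0],[0,0,0.07,0]]}}

```text
time: 10.5
ee_pos: [0.4698, -0.3541, 0.0131]
tcp_rot: [-179.9, 0.1, -171.4]
wrist_force: [0.1, -0.2, 0.6]
opening: 0.0605
grasp_force: 0.0
```

```bash
python3 -c "
from seg import *
plan(.4685,-.359,.002,188.7)
for n in ('top','side'):
  c=bot.camera(n); cv2.imwrite('pics/p2%s.png'%n,c['color']); print(n,blobs(c,*BLUE,0.012,40))
a=cv2.imread('pics/p2top.png')[100:260,270:470];b=cv2.imread('pics/p2side.png')[160:320,250:450]
cv2.imwrite('pics/p2.png',cv2.resize(np.hstack([a,b]),None,fx=2,fy=2,interpolation=2))"
```

```text
shift [ 0.002  -0.0046  0.0111] turn rad -0.0011 | t 10.5 pos [ 0.4698 -0.3541  0.0131] yaw -171.36 F [ 0.1 -0.2  0.6] open 0.0605 g 0.0
top [(541, -347, 90, 34, 9.1), (565, 11, 69, 34, 9.7), (538, 345, 157, 35, -3.5)]
side [(446, -370, 35, 30, -79.9), (538, -356, 93, 34, 9.3), (634, 7, 104, 31, 0.4), (537, 335, 152, 33, -2.5)]
```

View pics/p2.png

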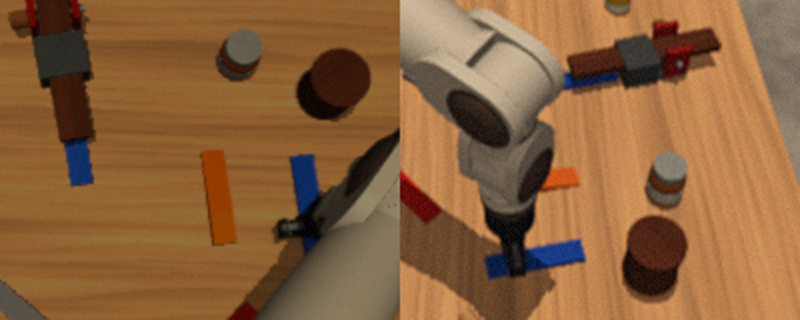

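Emit:
{"api": "arm_command", "payload": {"series": [[0.001,-0.002,0.004,0],[0.002,-0.004,0.008,0],[0.002,-0.004,0.0105,0],[0.002,-0.004,0.0105,0],[0.002,-0.004,0.0105,0]]}}

```text
time: 11.1
ee_pos: [0.4676, -0.3582, 0.0011]
tcp_rot: [180.0, -0.0, -171.4]
wrist_force: [-0.2, -0.5, 1.1]
opening: 0.0603
grasp_force: 0.0
```

Emit:
{"api": "arm_command", "payload": {"series": [[0,0,0,0],[0,0,0,0],[0,0,0,0],[0,0,0,0],[0,0,0,0]], "hand": 0.02}}

```text
time: 11.6
ee_pos: [0.4679, -0.3585, 0.0017]
tcp_rot: [-180.0, 0.0, -171.4]
wrist_force: [0.2, 0.3, 4.5]
opening: 0.0351
grasp_force: 40.0
```

Emit:
{"api": "arm_command", "payload": {"series": [[0,0,-0.03,0],[0,0,-0.06,0],[0,0.02,-0.065,0],[0,0.06,-0.065,0],[0,0.1,-0.065,0]]}}

```text
time: 12.1
ee_pos: [0.4521, -0.2585, 0.0658]
tcp_rot: [180.0, -0.0, -171.5]
wrist_force: [0.7, 0.2, -0.5]
opening: 0.0348
grasp_force: 39.9
```

```bash
python3 -c "
from h import *
plan(.4633,-.0119,.028,191.5)"
```

```text
shift [-0.0476  0.2422  0.0379] turn rad -0.0517 | t 12.1 pos [ 0.4521 -0.2585  0.0658] yaw -171.46 F [ 0.7  0.2 -0.5] open 0.0348 g 39.9
```

Emit:
{"api": "arm_command", "payload": {"series": [[-0.01,0.048,0,-0.05],[-0.019,0.096,0,-0.05],[-0.028,0.144,0,-0.05],[-0.037,0.192,0,-0.05],[-0.0475,0.242,0,-0.05]]}}

```text
time: 12.6
ee_pos: [0.4627, -0.0123, 0.066]
tcp_rot: [180.0, -0.0, -168.6]
wrist_force: [1.4, -0.3, -1.2]
opening: 0.0347
grasp_force: 39.9
```

Emit:
{"api": "arm_command", "payload": {"series": [[0,0,0.02,0],[0,0,0.04,0],[0,0,0.047,0],[0,0,0.047,0],[0,0,0.047,0]]}}

```text
time: 13.1
ee_pos: [0.4636, -0.0145, 0.0198]
tcp_rot: [-180.0, 0.0, -168.6]
wrist_force: [0.5, -0.7, -0.1]
opening: 0.0351
grasp_force: 40.0
```

```bash
python3 -c "
from seg import *
plan(.569,.0099,.0165,191.5)
c=bot.camera('side'); print(blobs(c,*BLUE,0.024,40))"
```

```text
shift [-0.1082  0.003   0.0033] turn rad -0.0013 | t 13.1 pos [ 0.4636 -0.0145  0.0198] yaw -168.57 F [ 0.5 -0.7 -0.1] open 0.0351 g 40.0
[(580, 0, 204, 43, 9.9), (572, 320, 80, 33, -2.5)]
```

Emit:
{"api": "arm_command", "payload": {"series": [[-0.01,0.003,0.0035,0],[-0.03,0.003,0.0035,0],[-0.06,0.003,0.0035,0],[-0.085,0.003,0.0035,0],[-0.108,0.003,0.0035,0]]}}

```text
time: 13.65
ee_pos: [0.5707, 0.0107, 0.0159]
tcp_rot: [-180.0, 0.1, -168.6]
wrist_force: [-0.5, -0.5, -1.0]
opening: 0.0346
grasp_force: 40.0
```

Emit:
{"api": "arm_command", "payload": {"series": [[0,0,0.001,0],[0,0,0.002,0],[0,0,0.002,0],[0,0,0.002,0],[0,0,0.002,0]]}}

```text
time: 14.15
ee_pos: [0.5681, 0.0101, 0.0138]
tcp_rot: [-180.0, -0.0, -168.5]
wrist_force: [-0.4, 0.6, -0.3]
opening: 0.0345
grasp_force: 40.0
```

Emit:
{"api": "arm_command", "payload": {"series": [[0,0,0,0],[0,0,0,0],[0,0,0,0],[0,0,-0.03,0],[0,0,-0.07,0]], "hand": 0.06}}

```text
time: 14.65
ee_pos: [0.5671, 0.0103, 0.0824]
tcp_rot: [180.0, -0.2, -168.5]
wrist_force: [0.7, -0.7, 0.5]
opening: 0.0599
grasp_force: 0.0
```

```bash
python3 -c "
from h import *
plan(.4637,-.2215,.08,189.2)"
```

```text
shift [ 0.1474 -0.2066  0.0029] turn rad 0.0397 | t 14.65 pos [0.5671 0.0103 0.0824] yaw -168.53 F [ 0.7 -0.7  0.5] open 0.0599 g 0.0
```

Emit:
{"api": "arm_command", "payload": {"series": [[0.028,-0.039,0,0.04],[0.056,-0.078,0,0.04],[0.084,-0.117,0,0.04],[0.113,-0.156,0,0.04],[0.14,-0.196,0,0.04]]}}

```text
time: 15.15
ee_pos: [0.4693, -0.2111, 0.084]
tcp_rot: [-180.0, 0.0, -170.8]
wrist_force: [1.0, -0.3, 0.3]
opening: 0.0599
grasp_force: 0.0
```

Emit:
{"api": "arm_command", "payload": {"series": [[0.0075,-0.01,0.02,0],[0.0075,-0.01,0.04,0],[0.0075,-0.01,0.05,0],[0.0075,-0.01,0.05,0],[0.0075,-0.01,0.05,0]]}}

```text
time: 15.65
ee_pos: [0.465, -0.2204, 0.0343]
tcp_rot: [-180.0, 0.0, -170.8]
wrist_force: [0.0, 0.2, 0.5]
opening: 0.0601
grasp_force: 0.0
```

```bash
python3 -c "
from seg import *
plan(.4637,-.2215,.007,189.2)
for n in ('top','side'):
  c=bot.camera(n); cv2.imwrite('pics/p3%s.png'%n,c['color']); print(n,blobs(c,*ORG,0.012,40), blobs(c,*BLUE,0.024,40))
a=cv2.imread('pics/p3top.png')[100:260,270:450];b=cv2.imread('pics/p3side.png')[160:320,250:430]
cv2.imwrite('pics/p3.png',cv2.resize(np.hstack([a,b]),None,fx=2.2,fy=2.2,interpolation=2))"
```

```text
shift [ 0.0015 -0.0009  0.0273] turn rad 0.0004 | t 15.65 pos [ 0.465  -0.2204  0.0343] yaw -170.78 F [0.  0.2 0.5] open 0.0601 g 0.0
top [(544, -208, 97, 37, 10.4)] [(563, 11, 69, 34, 9.7), (537, 341, 155, 34, -3.5)]
side [(539, -214, 98, 38, 2.5)] [(607, 5, 157, 44, 8.5), (590, 319, 44, 33, -2.5)]
```

View pics/p3.png

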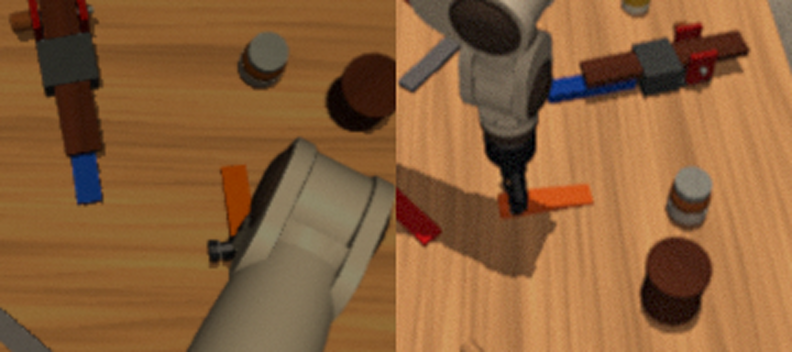

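Emit:
{"api": "arm_command", "payload": {"series": [[0.001,-0.001,0.01,0],[0.001,-0.001,0.02,0],[0.001,-0.001,0.025,0],[0.001,-0.001,0.025,0],[0.001,-0.001,0.025,0]]}}

```text
time: 16.25
ee_pos: [0.4636, -0.2218, 0.0085]
tcp_rot: [180.0, -0.0, -170.8]
wrist_force: [1.0, -0.8, -0.1]
opening: 0.0599
grasp_force: 0.0
```

Emit:
{"api": "arm_command", "payload": {"series": [[0,0,0,0],[0,0,0,0],[0,0,0,0],[0,0,0,0],[0,0,0,0]], "hand": 0.02, "grip_force": 70}}

```text
time: 16.75
ee_pos: [0.4642, -0.2221, 0.0095]
tcp_rot: [-180.0, 0.1, -170.8]
wrist_force: [-1.0, -0.1, 6.3]
opening: 0.0338
grasp_force: 70.3
```

Emit:
{"api": "arm_command", "payload": {"series": [[0,0,-0.03,0],[0,0,-0.06,0],[0,0.02,-0.075,-0.02],[0,0.06,-0.075,-0.04],[0,0.1,-0.075,-0.04]]}}

```text
time: 17.25
ee_pos: [0.4477, -0.1225, 0.0841]
tcp_rot: [-180.0, 0.0, -168.6]
wrist_force: [0.6, 0.5, -1.0]
opening: 0.0337
grasp_force: 70.1
```

```bash
python3 -c "
from h import *
O=np.array([.5955,.0155]);e=np.array([.9799,.1994])
p=O+e*(-25-129); print(p)
plan(*p,.04,191.5)"
```

```text
[-150.3091  -30.6921]
shift [ 1.538249e+02 -1.187000e-01 -8.520000e-02] turn rad -0.0014 | t 17.25 pos [ 0.4477 -0.1225  0.0841] yaw -168.58 F [ 0.6  0.5 -1. ] open 0.0337 g 70.1
```

```bash
python3 -c "
from h import *
plan(.4446,-.0152,.04,191.5)"
```

```text
shift [-0.0181  0.1058  0.0441] turn rad -0.0014 | t 17.25 pos [ 0.4477 -0.1225  0.0841] yaw -168.58 F [ 0.6  0.5 -1. ] open 0.0337 g 70.1
```

Emit:
{"api": "arm_command", "payload": {"series": [[-0.006,0.036,0,0],[-0.012,0.072,0,0],[-0.018,0.106,0.01,0],[-0.018,0.106,0.025,0],[-0.018,0.106,0.038,0]]}}

```text
time: 17.75
ee_pos: [0.4442, -0.0151, 0.0448]
tcp_rot: [-180.0, -0.0, -168.4]
wrist_force: [-0.1, -0.9, -1.0]
opening: 0.0337
grasp_force: 70.1
```

Emit:
{"api": "arm_command", "payload": {"series": [[0,0,0.004,0],[0,0,0.006,0],[0,0,0.006,0],[0,0,0.006,0],[0,0,0.006,0]]}}

```text
time: 18.25
ee_pos: [0.4447, -0.016, 0.0402]
tcp_rot: [-180.0, 0.0, -168.6]
wrist_force: [-0.4, 0.2, 0.2]
opening: 0.0338
grasp_force: 70.1
```

```bash
python3 -c "
from seg import *
plan(.4446,-.0152,.0345,191.5)
c=bot.camera('side'); print(blobs(c,*ORG,0.035,40),blobs(c,*BLUE,0.024,40))
cv2.imwrite('pics/p4.png',cv2.resize(c['color'][150:250,250:420],None,fx=4.5,fy=4.5,interpolation=2))"
```

```text
shift [-0.0001  0.0008  0.0057] turn rad -0.0012 | t 18.25 pos [ 0.4447 -0.016   0.0402] yaw -168.57 F [-0.4  0.2  0.2] open 0.0338 g 70.1
[(518, 1, 98, 38, 4.2)] [(607, 5, 157, 45, 9.9), (561, 320, 102, 33, -2.5)]
```

View pics/p4.png

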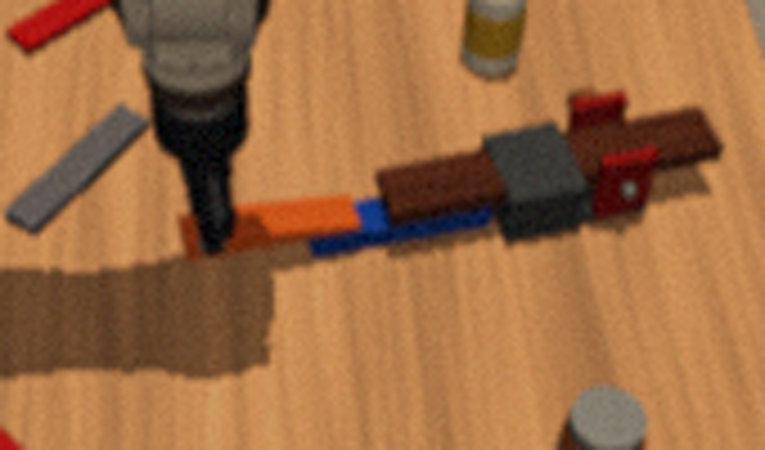

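Emit:
{"api": "arm_command", "payload": {"series": [[0,0.0005,0.002,0],[0,0.0005,0.004,0],[0,0.0005,0.0055,0],[0,0.0005,0.0055,0],[0,0.0005,0.0055,0]]}}

```text
time: 18.8
ee_pos: [0.4442, -0.0151, 0.0342]
tcp_rot: [-180.0, -0.0, -168.5]
wrist_force: [0.2, -0.4, -1.0]
opening: 0.034
grasp_force: 70.1
```

Emit:
{"api": "arm_command", "payload": {"series": [[0,0,0.0003,0],[0,0,0.0006,0],[0,0,0.0009,0],[0,0,0.0012,0],[0,0,0.0012,0]]}}

```text
time: 19.3
ee_pos: [0.4443, -0.0152, 0.0331]
tcp_rot: [-180.0, 0.0, -168.5]
wrist_force: [-1.7, 0.3, 0.5]
opening: 0.034
grasp_force: 70.2
```

Emit:
{"api": "arm_command", "payload": {"series": [[-0.01,0,0,0],[-0.02,0,0,0],[-0.03,0,0,0],[-0.037,0,0,0],[-0.042,0,0,0]]}}

```text
time: 19.8
ee_pos: [0.4862, -0.0066, 0.033]
tcp_rot: [-180.0, -0.0, -168.5]
wrist_force: [-2.7, -0.7, 4.4]
opening: 0.0339
grasp_force: 70.6
```

Emit:
{"api": "arm_command", "payload": {"series": [[-0.002,0,0,0],[-0.004,0,0,0],[-0.006,0,0,0],[-0.008,0,0,0],[-0.008,0,0,0]]}}

```text
time: 20.3
ee_pos: [0.4936, -0.0052, 0.0332]
tcp_rot: [-180.0, 0.0, -168.5]
wrist_force: [-1.1, -0.7, 3.8]
opening: 0.0336
grasp_force: 70.6
```

Emit:
{"api": "arm_command", "payload": {"series": [[-0.002,0,0,0],[-0.004,0,0,0],[-0.006,0,0,0],[-0.008,0,0,0],[-0.008,0,0,0]]}}

```text
time: 20.8
ee_pos: [0.5014, -0.0036, 0.0332]
tcp_rot: [-180.0, 0.0, -168.5]
wrist_force: [-2.1, 0.1, 5.2]
opening: 0.0338
grasp_force: 70.8
```

Emit:
{"api": "arm_command", "payload": {"series": [[-0.001,0,0,0],[-0.002,0,0,0],[-0.003,0,0,0],[-0.004,0,0,0],[-0.004,0,0,0]]}}

```text
time: 21.3
ee_pos: [0.5051, -0.0029, 0.0333]
tcp_rot: [-180.0, 0.0, -168.5]
wrist_force: [-2.7, -0.8, 6.3]
opening: 0.034
grasp_force: 70.9
```

Emit:
{"api": "arm_command", "payload": {"series": [[-0.001,0,0,0],[-0.002,0,0,0],[-0.003,0,0,0],[-0.004,0,0,0],[-0.004,0,0,0]]}}

```text
time: 21.8
ee_pos: [0.509, -0.0021, 0.0333]
tcp_rot: [-180.0, 0.0, -168.5]
wrist_force: [-3.4, -0.4, 7.6]
opening: 0.0338
grasp_force: 71.0
```

```bash
cat > f.py <<'E'
from seg import *
F=[]
for i in range(6):
    c=bot.camera('side'); o=bot.get_obs(); F.append(np.r_[o['wrist_force'],o['torque']])
print(round(o['time'],2),np.round(o['ee_pos'],4),"F",np.round(np.mean(F,0),2))
ims=[bot.camera('side')['color'].astype(float) for _ in range(3)]
im=np.mean(ims,0)
np.save('cur.npy',im)
ref=np.mean([cv2.imread('pics/side0.png'),cv2.imread('pics/p2side.png'),cv2.imread('pics/p3side.png')],0)
# board end shift: phase correlate board region / per-region template match
for n,(r0,r1,c0,c1) in {"end":(180,202,328,346),"post":(175,205,360,395)}.items():
    t=ref[r0:r1,c0:c1].mean(2).astype(np.float32); w=im[r0:r1,c0:c1].mean(2).astype(np.float32)
    print(n,np.round(cv2.phaseCorrelate(t,w,cv2.createHanningWindow(t.shape[::-1],cv2.CV_32F)),2))
E
python3 f.py
```

```text
22.1 [ 0.509  -0.0021  0.0333] F [-3.51 -0.86  6.54 -0.12  0.65  0.  ]Traceback (most recent call last):
  File "f.py", line 13, in <module>
    print(n,np.round(cv2.phaseCorrelate(t,w,cv2.createHanningWindow(t.shape[::-1],cv2.CV_32F)),2))
            ~~~~~~~~^^^^^^^^^^^^^^^^^^^^^^^^^^^^^^^^^^^^^^^^^^^^^^^^^^^^^^^^^^^^^^^^^^^^^^^^^^^^^
    return _wrapfunc(a, 'round', decimals=decimals, out=out)
    return _wrapit(obj, method, *args, **kwds)
    conv = _array_converter(obj)
ValueError: setting an array element with a sequence. The requested array has an inhomogeneous shape after 1 dimensions. The detected shape was (2,) + inhomogeneous part.
```

```bash
sed -i 's/np.round(cv2.phaseCorrelate(\(.*\)),2))$/cv2.phaseCorrelate(\1))/' f.py; python3 f.py
```

```text
22.55 [ 0.5091 -0.0021  0.0333] F [-3.26 -0.5   6.62 -0.13  0.67  0.01]
end ((-0.3691416714760223, -0.07734015895878876), 0.7907919199378403)
post ((0.1762898464768945, 0.015591306952343231), 0.8355547026351646)
```

Emit:
{"api": "arm_command", "payload": {"series": [[-0.001,0,0,0],[-0.002,0,0,0],[-0.003,0,0,0],[-0.004,0,0,0],[-0.004,0,0,0]]}}

```text
time: 23.2
ee_pos: [0.5129, -0.0013, 0.0334]
tcp_rot: [-180.0, 0.0, -168.5]
wrist_force: [-4.9, 0.4, 8.1]
opening: 0.0337
grasp_force: 71.0
```

```bash
python3 f.py
```

```text
23.5 [ 0.513  -0.0013  0.0334] F [-3.89 -0.61  7.31 -0.15  0.76  0.01]
end ((0.16626804730096723, -0.3214615162711354), 0.8692143261432648)
post ((-0.16625649153219157, -0.0044852620389210784), 0.9522719820340474)
```

```bash
cat > e.py <<'E'
from seg import *
def edge(im):
    g=cv2.GaussianBlur(im.astype(np.float32).mean(2),(1,3),0); out=[]
    for c in range(335,357):
        col=g[174:194,c]; lo,hi=col.min(),np.median(col[:5]); t=(lo*.5+hi*.5)
        i=np.argmax(col<t); out.append(174+i-1+(col[i-1]-t)/(col[i-1]-col[i]))
    return np.array(out)
refs=[edge(cv2.imread(f'pics/{n}.png')) for n in('side0','p2side','p3side','p1side')]
r=np.mean(refs[:3],0)
for q in refs: print('ref',np.round([np.mean((q-r)[:7]),np.mean((q-r)[7:15]),np.mean((q-r)[15:])],2))
cs=[bot.camera('side') for _ in range(4)]
q=np.mean([edge(c['color']) for c in cs],0)
print('cur',np.round([np.mean((q-r)[:7]),np.mean((q-r)[7:15]),np.mean((q-r)[15:])],2))
c=cs[0]; print('px for 3mm lift',proj(c,[[.601,.04,.052],[.601,.04,.055]]))
o=bot.get_obs();print(round(o['time'],2),np.round(o['ee_pos'],4),np.round(o['wrist_force'],1))
E
python3 e.py
```

```text
ref [-0.   -0.02 -0.03]
ref [0.   0.02 0.  ]
ref [0.   0.   0.02]
ref [ 0.03  0.03 -0.02]
cur [ 0.03 -0.01 -0.  ]
px for 3mm lift [[336.18338358 186.62088791]
 [336.21977629 186.10651238]]
23.85 [ 0.513  -0.0013  0.0334] [-4.2 -1.7  6.1]
```

Emit:
{"api": "arm_command", "payload": {"series": [[-0.0015,0,0,0],[-0.003,0,0,0],[-0.0045,0,0,0],[-0.006,0,0,0],[-0.006,0,0,0]]}}

```text
time: 24.35
ee_pos: [0.5185, -0.0002, 0.0334]
tcp_rot: [-180.0, -0.0, -168.5]
wrist_force: [-6.1, -1.8, 10.4]
opening: 0.0339
grasp_force: 71.3
```

```bash
python3 e.py|tail -4
```

```text
cur [ 0.04 -0.02 -0.  ]
px for 3mm lift [[336.18338358 186.62088791]
 [336.21977629 186.10651238]]
24.55 [ 5.185e-01 -2.000e-04  3.350e-02] [-6.2 -1.5 10.6]
```

Emit:
{"api": "arm_command", "payload": {"series": [[-0.0015,0,0,0],[-0.003,0,0,0],[-0.0045,0,0,0],[-0.006,0,0,0],[-0.006,0,0,0]]}}

```text
time: 25.05
ee_pos: [0.5241, 0.001, 0.0335]
tcp_rot: [-180.0, -0.1, -168.5]
wrist_force: [-8.8, -2.2, 11.2]
opening: 0.0338
grasp_force: 71.5
```

```bash
python3 e.py|tail -4
```

```text
cur [-0.19 -0.15 -0.1 ]
px for 3mm lift [[336.18338358 186.62088791]
 [336.21977629 186.10651238]]
25.25 [0.5241 0.001  0.0335] [-7.5 -1.2 11.3]
```

Emit:
{"api": "arm_command", "payload": {"series": [[-0.0015,0,0,0],[-0.003,0,0,0],[-0.0045,0,0,0],[-0.006,0,0,0],[-0.006,0,0,0]]}}

```text
time: 25.75
ee_pos: [0.5297, 0.0021, 0.0335]
tcp_rot: [-180.0, -0.1, -168.5]
wrist_force: [-9.6, -1.7, 12.7]
opening: 0.034
grasp_force: 71.6
```

```bash
python3 e.py|tail -4
```

```text
cur [-0.29 -0.2  -0.16]
px for 3mm lift [[336.18338358 186.62088791]
 [336.21977629 186.10651238]]
25.95 [0.5297 0.0021 0.0335] [-9.  -1.4 11. ]
```

Emit:
{"api": "arm_command", "payload": {"series": [[-0.0015,0,0,0],[-0.003,0,0,0],[-0.0045,0,0,0],[-0.006,0,0,0],[-0.006,0,0,0]]}}

```text
time: 26.45
ee_pos: [0.5353, 0.0032, 0.0334]
tcp_rot: [-180.0, -0.1, -168.5]
wrist_force: [-11.3, -2.4, 12.2]
opening: 0.0341
grasp_force: 71.7
```

```bash
python3 e.py|tail -4
```

```text
cur [-0.4  -0.31 -0.22]
px for 3mm lift [[336.18338358 186.62088791]
 [336.21977629 186.10651238]]
26.65 [0.5354 0.0033 0.0335] [-10.8  -1.5  13.6]
```

Emit:
{"api": "arm_command", "payload": {"series": [[-0.0015,0,0,0],[-0.003,0,0,0],[-0.004,0,0,0],[-0.004,0,0,0],[-0.004,0,0,0]]}}

```text
time: 27.15
ee_pos: [0.5391, 0.004, 0.0335]
tcp_rot: [-180.0, -0.1, -168.5]
wrist_force: [-11.7, -2.2, 13.5]
opening: 0.0337
grasp_force: 71.7
```

```bash
python3 e.py|tail -4; python3 -c "
from seg import *
for n in ('side','top'):
  c=bot.camera(n); print(n,blobs(c,*ORG,0.035,40),blobs(c,*BLUE,0.024,40)); cv2.imwrite('pics/end%s.png'%n,c['color'])
c=cv2.imread('pics/endside.png')
cv2.imwrite('pics/p5.png',cv2.resize(c[150:250,270:420],None,fx=5,fy=5,interpolation=2))"
```

```text
cur [-0.47 -0.38 -0.33]
px for 3mm lift [[336.18338358 186.62088791]
 [336.21977629 186.10651238]]
27.35 [0.5391 0.004  0.0334] [-11.7  -2.5  13.2]
side [] [(611, -11, 155, 16, 13.0)]
top [] [(537, 341, 156, 34, -3.8)]
```

View pics/p5.png

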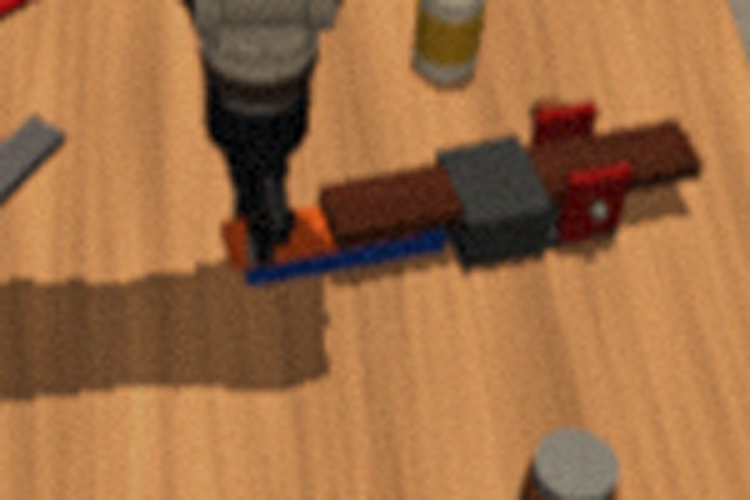

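```bash
python3 -c "
from workcell import bot
print(bot.job_done())"
```

```text
the job is handed in; nothing more can be done
None
```

I handed the job in at about 27 s. Two spacers are stacked under the board and let go, and the wedge is still gripped and pressed in, with the board end measured about 2.8 mm up on the side camera; no verdict came back.

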